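# Close up the shielded test box

## Task

Lay the white hub with the blue band lengthwise between the two rails inside the test box, flat on its floor, banded side up, setting it down gently rather than dropping it. Then bring the lid gently down until it is fully shut, without slamming it, and only after that swing the red-handled hold-down lever fully down across the lid. Leave the dark spare hub, the yellow meter and the game controller where they are.

Things in the scene. Friction and masses are not known exactly. Their poses are not given: they have to be found in the camera images.
- hub: White flat electronics hub with a blue band across its top; 120 (x) x 60 (y) x 32 (z) mm, loose, about 0.2 kg, on a green mat 3 mm thick. Origin: centre of its underside; x along its length, z out of its banded top. It may go in either end first.
- spare: Dark grey hub with an orange band, same size as the white one, also on the mat; leave alone. Origin: centre of its underside.
- meter: Yellow hand-held meter lying on its back, 170 (x) x 85 (y) x 42 mm, loose; leave alone. Origin: centre of its underside.
- gamepad: Dark grey game controller, about 110 x 155 x 50 mm, loose; leave alone. Origin: centre of its underside.
- box: Aluminium test box, fixed to the bench, open at the top, outside 180 (x) x 210 (y) x 62 (z) mm, walls and floor 6 mm thick. Origin: centre of its underside; -x is the front, +x the hinge side, +y the side with the lever's bracket. Inside, two white rails 150 mm long and 8 mm high run along x, leaving a lane 76 mm wide with a blue floor in the middle.
- nest (a point): Centre of the lane on the box's inner floor, 6 mm above the box's underside; axes as the box.
- lid (a joint): Angle of the lid: 0 shut (flat on the rim), about 1.57 standing upright (it starts within 0.1 of that), at most 1.75. A stiff hinge: the lid stays where it is left and takes about 3 N at its free edge to move. The lid is an aluminium plate 8 mm thick, 210 mm wide and 180 mm from hinge to the front rim, plus a red lip 24 mm long and 160 mm wide at the free edge.
- lid_hinge (a point): Middle of the lid's hinge line, along the top of the box's rear wall (box frame x = 90, y = 0, z = 62 mm), parallel to the box's y. When shut, the lid lies from here towards the box's -x with its underside at this height.
- lid_edge (a point): Middle of the free edge of the red lip, on the lid's outer face (the top when shut), 204 mm from the hinge line.
- clamp (a joint): Angle of the hold-down lever: 0 fully down (level across the lid), about 1.57 upright, at most 1.65. It stays where it is left and takes about 3 N at its end to move.
- clamp_hinge (a point): Lever's pivot, in a bracket on the box's +y side (box frame x = -20, y = 127, z = 78 mm); pivot axis parallel to the box's x. From upright the lever swings towards the box's -y, over the lid.
- clamp_tip (a point): Free end of the lever, on its outer face (the top when down), 132 mm from the pivot along the lever and 17 mm off its pivot line. The last 60 mm is a red grip 24 mm wide and 22 mm thick; the steel bar below it is 16 mm wide, with its outer face 12 mm off the pivot line.
Things that resemble listed ones, but are neither listed nor needed, are in the scene too. There is more than one size of the hub; the one meant has the size given above.

How it is judged:
By the outcome, as a careful person would: the job done as asked, in the order asked, and still so for the second after the job is handed in, with the robot touching nothing.
It also fails if it takes over 72 s, if anything falls off the work surface, if the arm or the gripper's body presses on something with over 40 N, if the wrist force passes 120 N, or if a joint passes its speed limit or range.

## Robot

A 6-joint arm with a two-finger parallel gripper is mounted at the origin on the work surface. World frame = base frame: x ahead of the robot, y to its left, z up, the work surface at z = 0. Lengths are in mm, angles in degrees, forces in N, time in s.
With the tool pointing down it reaches from about 325 to 1000 mm from the base axis. Payload 5.1 kg.
Tool frame: the origin (TCP) lies midway between the tips of the shut fingers; the grasp point (between the pads) lies 19 mm behind it; z points along the fingers, y is the line along which they close (so a half turn about z gives the same grasp; the last joint's range is limited). The gripper opens to 85 mm and grips with 20 to 120 N. Pads are 22 mm wide; open, the fingers measure 114 mm over their backs; the gripper's body (76 mm by 85 mm) begins 54 mm behind the grasp point. The pads swing forward as they close: fully open they stand 13 mm farther back than shut.
Start: joints at [69.294, 7.093, 94.555, -0, 78.352, -4.733], TCP at [178.903, 624.883, 231.322] pointing down, gripper open.
Joint ranges: [-149.61, 149.61], [-58.7, 133.49], [1.44, 155.28], [-77.14, 257.14], [18.33, 153.61], [-166.67, 166.67]. Speed limits (degrees/s): [147.25, 147.25, 180, 180, 180, 180].

## Interface

Orientations are given as [roll, pitch, yaw] about the fixed x, y, z axes, in that order (R = Rz(yaw) Ry(pitch) Rx(roll)).
In Python, from station import status, snapshot, ticket gives the robot as it stands.
- The arm moves only by the tool servo_tool, never from a script. Its argument "increments" is a list that holds one entry, the list of rows, each a list of 6 numbers: the shift along the world's x, y, z in m, then the turn, a rotation vector about the world's x, y, z in rad. In form: [[[dx, dy, dz, wx, wy, wz], ...]]. A call has 1 to 12 rows; each row shifts and turns the commanded pose from where the row before left it; what a row does not reach is not made up. A row lasts 1/8 s, in which the tool goes at most 62.5 mm and 10.7 degrees, less where a joint would pass 70% of its speed; a pose out of reach is approached as far as the arm can. A call with a gripper value outside its range is refused whole. "jaw" is the opening, from 0 (shut) to 1 (fully open), set as the call begins (left out, the last holds). The fingers move at their own pace and stop on an object; the grip force is fixed at half the most. Time passes only in rows, so rows that do not move let the fingers close. It gives the time, the measured TCP pose, the force, the opening and the grip force at its end, in the units of the state.
- status.sense(): the state, without advancing time (a new reading comes with each control period).
- snapshot(name): name is "scene" or "top" or "wrist"; returns a dict with "pixels" (400x640x3 uint8, red, green, blue), "fx", "fy", "cx", "cy" (pixels), "k1" (the pictures are not rectified: a ray, as slopes to the right and down, at radius r is drawn at 1 + k1 r^2 times it, then the intrinsics apply), "rvec" (rotation vector, rad) and "tvec" (3), from world to camera coordinates, as OpenCV has them; the wrist camera has in their place "T_tool_cam" (4x4, takes a point from camera to tool coordinates, whose origin is the TCP and whose axes are the flange's). Camera axes: x right, y down, z forward; pixel columns grow to the right and rows downward; lengths in mm; the calibration is good to about 2 mm. A picture is of the moment at which its call begins: read the wrist's pose just before it. There is no depth.
- ticket.close_job(): hands the job in; it is judged then, once.
The state is a dict: "t": time; "q": joint angles; "qd": joint speeds; "tau": joint torques, N m; "eef_pos": TCP position; "tcp_rot": TCP orientation; "contact_force": force on the tool from outside, world axes, zero at the start; "wrist_torque": the same for the moment, N m; "width": finger opening in mm; "grasp_force": force on a finger pad.
Only numpy, scipy, OpenCV 4.12 (cv2) and the standard library are available. Lean on these libraries where they do the work, as an engineer would, in place of code of your own. Each camera call takes 0.05 s, during which the arm holds its last target. There are 200 camera calls.

## Working session

There is one attempt and no reset: what is moved stays moved. The work goes in short steps, Python scripts to look and compute and a tool call to move; the robot and the scene stay as the last step left them, time stands still between calls to the robot, and variables do not carry over. Pictures are saved under pics/ and viewed, at most 10 in all, crops included, and the job is handed in when it is done.

Besides the shell and the picture viewer there is one more tool, called as a command line: name --argument value ..., lists and objects as JSON in quotes. servo_tool: Moves the arm, as the interface text tells. Its arguments: {"type":"object","properties":{"increments":{"type":"array","items":{"type":"array","items":{"type":"array","items":{"type":"number"}}}},"jaw":{"type":"number"}},"required":["increments"]}

```bash
mkdir -p pics; cat > h.py <<'E'
import numpy as np, cv2
from station import status, snapshot, ticket
from scipy.spatial.transform import Rotation as R
def cam(s, st=None):
    if 'rvec' in s:
        M=cv2.Rodrigues(np.array(s['rvec'],float))[0]; return M.T, -M.T@np.array(s['tvec'],float)
    T=np.array(s['T_tool_cam']); Rt=R.from_euler('xyz',st['tcp_rot'],degrees=True).as_matrix()
    return Rt@T[:3,:3], Rt@T[:3,3]+np.array(st['eef_pos'])
def ray(s,uv,st=None):
    Rc,c=cam(s,st); d=(np.array(uv,float)-[s['cx'],s['cy']])/[s['fx'],s['fy']]
    u=d.copy()
    for _ in range(20): u=d/(1+s['k1']*(u@u))
    return c, Rc@np.array([u[0],u[1],1])
def onz(s,uv,z,st=None):
    c,d=ray(s,uv,st); return c+d*(z-c[2])/d[2]
def tri(rs):
    A=0;b=0
    for c,d in rs:
        d=d/np.linalg.norm(d);P=np.eye(3)-np.outer(d,d);A=A+P;b=b+P@c
    return np.linalg.solve(A,b)
def proj(s,X,st=None):
    Rc,c=cam(s,st); p=Rc.T@(np.array(X,float)-c); u=p[:2]/p[2]; u=u*(1+s['k1']*(u@u))
    return u*[s['fx'],s['fy']]+[s['cx'],s['cy']]
def save(s,n): cv2.imwrite('pics/'+n+'.png',s['pixels'][:,:,::-1])
E
python3 - <<'E'
from h import *
import pickle
print(status.sense())
for n in ('scene','top'):
    s=snapshot(n); save(s,n+'0'); pickle.dump(s,open(n+'0.pkl','wb')); print(n,cam(s)[1],s['fx'],s['k1'])
E
```

```text
{'t': 0.0, 'q': array([ 6.92925528e+01,  7.13464660e+00,  9.46356369e+01,  1.12180646e-03,
        7.83518691e+01, -4.73347879e+00]), 'qd': array([-0.01823064, -0.02027449, -0.0829113 , -0.00843903,  0.03410612,
       -0.02973401]), 'tau': array([-2.46481890e-03, -4.23616147e+01, -3.65446079e+01, -2.69808334e-04,
        7.06783729e-03,  1.24548968e-06]), 'eef_pos': array([178.69148451, 624.30764831, 230.02398331]), 'tcp_rot': array([-1.79878355e+02, -1.11746055e-02,  1.64025792e+02]), 'contact_force': array([0.27119461, 0.53445313, 0.32414159]), 'wrist_torque': array([-0.02749058,  0.01760162, -0.03657929]), 'grasp_force': 0.0, 'width': 85.8012176995602}
scene [ 588.27049267  865.21867099 1266.89577472] 421.16247317132485 -0.08175459803214316
top [ 458.93497354  -55.77154501 1247.29291369] 427.9930163481202 -0.09800791416965737
```

View pics/scene0.png

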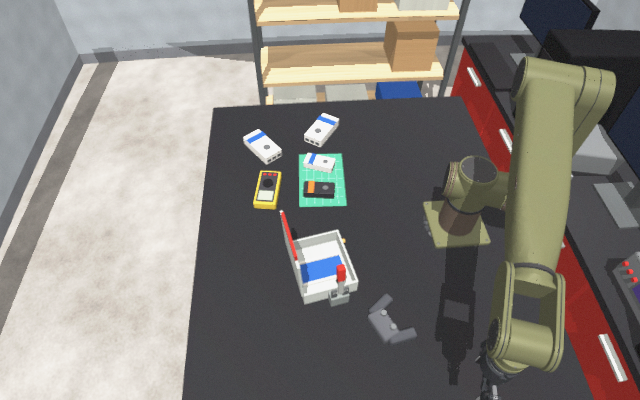

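View pics/top0.png

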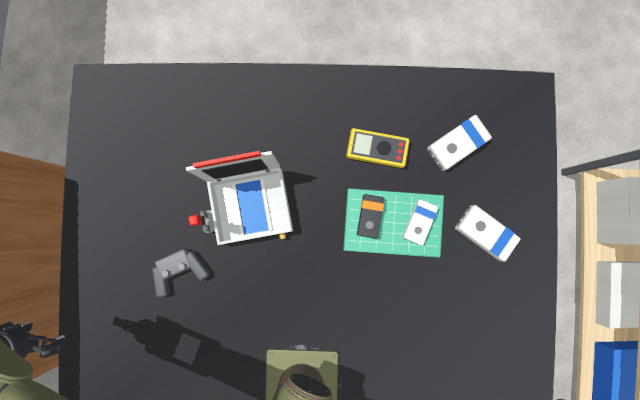

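The hub on the mat at top px (422,222) is the small one. The box is at (250,205), with the lid standing on the far side and the red lever at (195,220). Next I'll view an enlarged crop and get colour-mask values.

```bash
python3 - <<'E'
from h import *
import pickle
s=pickle.load(open('top0.pkl','rb')); im=s['pixels']
hsv=cv2.cvtColor(im,cv2.COLOR_RGB2HSV)
def rect(mask,box,z,name):
    x0,y0,x1,y1=box; m=np.zeros_like(mask); m[y0:y1,x0:x1]=mask[y0:y1,x0:x1]
    cs,_=cv2.findContours(m.astype(np.uint8),0,2); c=max(cs,key=cv2.contourArea)
    p=np.array([onz(s,q[0],z)[:2] for q in c],np.float32)
    r=cv2.minAreaRect(p); print(name,r, cv2.boxPoints(r).round(1).tolist())
H,S,V=[hsv[...,i].astype(int) for i in range(3)]
green=(H>60)&(H<90)&(S>80)
rect(~green,(396,194,441,253),35,'hub')
blue=(H>95)&(H<125)&(S>100)
rect(blue,(400,190,445,255),35,'hubband')
rect(blue,(215,170,290,245),6,'lane')
a=cv2.resize(im[140:260,170:310],None,fx=5,fy=5,interpolation=cv2.INTER_CUBIC)
cv2.imwrite('pics/c1.png',a[:,:,::-1])
E
```

```text
hub ((474.9515686035156, -323.9028015136719), (69.2297134399414, 146.77610778808594), 69.08090209960938) [[394.0, -330.0], [531.0999755859375, -382.3999938964844], [555.9000244140625, -317.79998779296875], [418.79998779296875, -265.3999938964844]]
hubband ((508.0644226074219, -341.6109924316406), (59.78296661376953, 19.126527786254883), 67.90477752685547) [[488.0, -365.70001220703125], [505.70001220703125, -372.8999938964844], [528.2000122070312, -317.5], [510.3999938964844, -310.29998779296875]]
lane ((511.4137878417969, 157.74862670898438), (148.1327362060547, 71.82295989990234), 11.899186134338379) [[431.5, 177.60000610351562], [446.29998779296875, 107.30000305175781], [591.2999877929688, 137.89999389648438], [576.5, 208.1999969482422]]
```

View pics/c1.png

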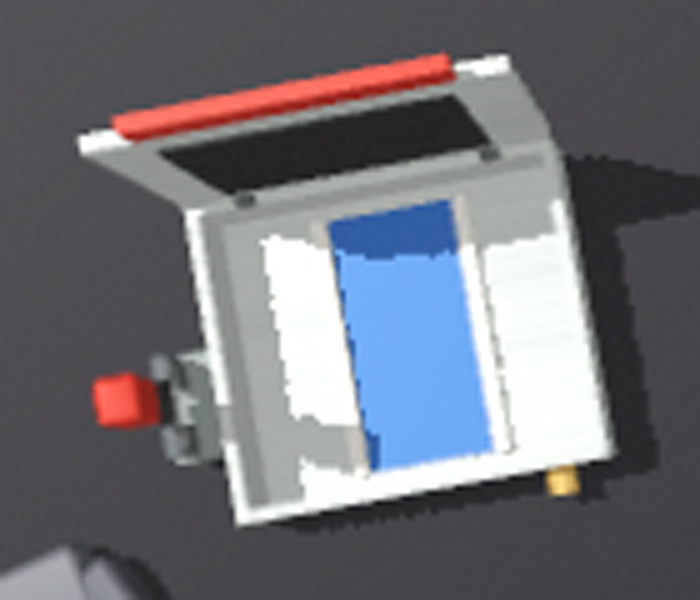

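The crop shows the blue lane clear, with the rear strip in lid shadow. The lid is near-upright with its red lip at crop (280,95), and the upright lever grip is at (125,400). The lane fits 148x72 mm, centre about (511,158), yaw about 12°. The hub band is 60 mm wide and points along -22°. I'll move above the hub.

servo_tool --increments '[[[0.014,-0.0475,0.004,0,0,0],[0.014,-0.0475,0.004,0,0,0],[0.014,-0.0475,0.004,0,0,0],[0.014,-0.0475,0.004,0,0,0],[0.014,-0.0475,0.004,0,0,0],[0.014,-0.0475,0.004,0,0,0],[0.014,-0.0475,0.004,0,0,0],[0.014,-0.0475,0.004,0,0,0],[0.014,-0.0475,0.004,0,0,0],[0.014,-0.0475,0.004,0,0,0]]]' --jaw 1

```text
t: 1.35
eef_pos: [318.8, 148.4, 271.1]
tcp_rot: [180.0, 0.0, 164.1]
contact_force: [0.4, 0.4, -0.2]
width: 85.5
grasp_force: 0.0
```

servo_tool --increments '[[[0.014,-0.0475,0,0,0,-0.01],[0.014,-0.0475,0,0,0,-0.01],[0.014,-0.0475,0,0,0,-0.01],[0.014,-0.0475,0,0,0,-0.01],[0.014,-0.0475,0,0,0,-0.01],[0.014,-0.0475,0,0,0,-0.01],[0.014,-0.0475,0,0,0,-0.01],[0.014,-0.0475,0,0,0,-0.01],[0.014,-0.0475,0,0,0,-0.01],[0.014,-0.0475,0,0,0,-0.01],[0,0,0,0,0,0],[0,0,0,0,0,0]]]'

```text
t: 2.85
eef_pos: [458.6, -324.6, 270.6]
tcp_rot: [180.0, -0.1, 158.3]
contact_force: [-0.3, 0.8, -0.1]
width: 85.2
grasp_force: 0.0
```

```bash
python3 - <<'E'
from h import *
import pickle
st=status.sense(); s=snapshot('wrist'); save(s,'w1'); pickle.dump((s,st),open('w1.pkl','wb'))
print(st['t'],st['eef_pos'],st['tcp_rot'],st['q'],np.array(s['T_tool_cam']).round(2).tolist())
E
```

```text
2.85 [ 458.56107901 -324.59742691  270.60438718] [ 1.79953566e+02 -8.54466636e-02  1.58289693e+02] [-4.07756376e+01 -5.25851940e+00  1.03284976e+02  1.61304386e-02
  8.20694712e+01 -1.09067535e+02] [[0.0, -0.96, -0.27, 68.34], [1.0, 0.0, 0.0, -0.49], [0.0, -0.27, 0.96, -142.37], [0.0, 0.0, 0.0, 1.0]]
```

View pics/w1.png

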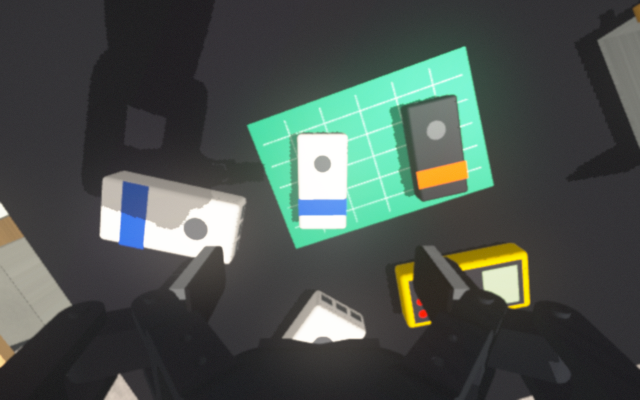

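The wrist view shows the white hub at px (322,180), with its band near the lower end at (322,206). The spare is at (437,147) and the fingers are at the bottom. I'll fit the hub at z=35.

```bash
python3 - <<'E'
from h import *
import pickle
s,st=pickle.load(open('w1.pkl','rb')); hsv=cv2.cvtColor(s['pixels'],cv2.COLOR_RGB2HSV)
H,S,V=[hsv[...,i].astype(int) for i in range(3)]
m=((S<45)&(V>110))|((H>100)&(H<125)&(S>100)&(V>60)); b=np.zeros(m.shape,np.uint8); b[122:240,285:358]=m[122:240,285:358]
b=cv2.morphologyEx(b,cv2.MORPH_OPEN,np.ones((5,5)))
c=max(cv2.findContours(b,0,2)[0],key=cv2.contourArea); print(cv2.boundingRect(c))
p=np.array([onz(s,q[0],35,st)[:2] for q in c],np.float32); r=cv2.minAreaRect(p); print(r)
P=cv2.boxPoints(r); 
for q in P: print(q, proj(s,[*q,35],st))
E
```

```text
(297, 133, 51, 96)
((478.83282470703125, -328.86199951171875), (60.16843795776367, 119.20858001708984), 68.2816162109375)
[ 412.3271 -334.7544] [296.44805174 132.98859965]
[ 523.07355 -378.86694] [298.19125722 228.00014737]
[ 545.33856 -322.9696 ] [345.36624977 228.00015003]
[ 434.5921  -278.85706] [347.68503532 133.00061602]
```

The fit is 119x60 mm, centre (478.8,-328.9), and the yaw already matches. I'll descend with TCP to about z=9, which keeps the tips above rail height on the hub.

servo_tool --increments '[[[0.01,-0.002,-0.04,0,0,0],[0.01,-0.002,-0.04,0,0,0],[0,0,-0.04,0,0,0],[0,0,-0.04,0,0,0],[0,0,-0.03,0,0,0],[0,0,-0.02,0,0,0],[0,0,-0.02,0,0,0],[0,0,-0.01,0,0,0],[0,0,-0.01,0,0,0],[0,0,-0.01,0,0,0],[0,0,-0.002,0,0,0],[0,0,0,0,0,0]]]'

```text
t: 4.4
eef_pos: [479.0, -329.3, 9.4]
tcp_rot: [-180.0, 0.0, 158.3]
contact_force: [0.6, -0.3, 0.0]
width: 85.4
grasp_force: 0.0
```

servo_tool --increments '[[[0,0,0,0,0,0],[0,0,0,0,0,0],[0,0,0,0,0,0],[0,0,0,0,0,0],[0,0,0,0,0,0],[0,0,0,0,0,0],[0,0,0,0,0,0],[0,0,0,0,0,0]]]' --jaw 0

```text
t: 5.4
eef_pos: [479.5, -329.6, 10.3]
tcp_rot: [-180.0, 0.1, 158.3]
contact_force: [-0.1, -0.2, 6.8]
width: 59.1
grasp_force: 68.2
```

servo_tool --increments '[[[0,0,0.005,0,0,0],[0,0,0.01,0,0,0],[0,0,0.02,0,0,0],[0,0,0.03,0,0,0],[0,0,0.04,0,0,0],[0,0,0.04,0,0,0],[0,0,0.04,0,0,0],[0,0,0.04,0,0,0],[0,0,0.015,0,0,0],[0,0,0,0,0,0]]]'

```text
t: 6.65
eef_pos: [479.2, -329.3, 250.6]
tcp_rot: [-180.0, 0.1, 158.3]
contact_force: [-0.4, -0.7, -3.1]
width: 59.0
grasp_force: 67.5
```

servo_tool --increments '[[[0,0.02,0,0,0,0.03],[0,0.04,0,0,0,0.05],[0,0.05,0,0,0,0.06],[0,0.05,0,0,0,0.06],[0,0.05,0,0,0,0.06],[0,0.05,0,0,0,0.06],[0,0.05,0,0,0,0.06],[0,0.05,0,0,0,0.06],[0,0.05,0,0,0,0.06],[0,0.05,0,0,0,0.06],[0,0.027,0,0,0,0.026],[0,0,0,0,0,0]]]'

```text
t: 8.15
eef_pos: [476.9, 159.8, 246.8]
tcp_rot: [180.0, -0.3, -167.9]
contact_force: [-0.5, -0.6, -3.2]
width: 58.7
grasp_force: 67.4
```

```bash
python3 - <<'E'
from h import *
import pickle
st=status.sense(); s=snapshot('wrist'); save(s,'w2'); pickle.dump((s,st),open('w2.pkl','wb'))
print(st['t'],st['eef_pos'],st['tcp_rot'],st['width'])
E
```

```text
8.15 [476.91290193 159.79456406 246.77191422] [ 179.97983495   -0.26069266 -167.87070729] 58.73815499475414
```

View pics/w2.png

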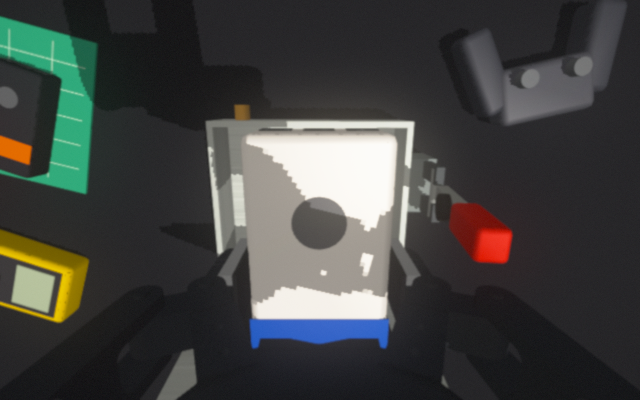

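The held hub hides the lane, but the front rim's outer corners show at about (207,122) and (414,122), and the lever grip is at (490,245). I'll cross-check the box pose from the front rim and measure the lid and lever tips.

```bash
python3 - <<'E'
from h import *
import pickle
s,st=pickle.load(open('w2.pkl','rb'))
a,b=[onz(s,p,62,st) for p in ((207,122),(414,122))]
d=a-b; yaw=np.degrees(np.arctan2(d[1],d[0]))+90
y=np.radians(yaw); f=(a+b)/2
print('front rim',a,b,np.linalg.norm(d),'yaw',yaw,'centre',f[:2]+90*np.array([np.cos(y),np.sin(y)]))
hz=st['eef_pos'][2]+24.7
q=[onz(s,p,hz,st)[:2] for p in ((244,134),(397,134))]
e=q[1]-q[0]; print('hub end',q,np.linalg.norm(e),'ydir',np.degrees(np.arctan2(e[1],e[0])))
# lid: red lip ends in both views, lever tip
for n in ('top0','scene0'):
    t=pickle.load(open(n+'.pkl','rb')); hsv=cv2.cvtColor(t['pixels'],cv2.COLOR_RGB2HSV).astype(int)
    m=(((hsv[...,0]<8)|(hsv[...,0]>172))&(hsv[...,1]>120)&(hsv[...,2]>90)).astype(np.uint8)
    x0,y0,x1,y1=(170,140,310,260) if n=='top0' else (270,200,370,310)
    k=np.zeros_like(m);k[y0:y1,x0:x1]=m[y0:y1,x0:x1]
    for c in cv2.findContours(k,0,2)[0]:
        if cv2.contourArea(c)>15: print(n,cv2.contourArea(c),cv2.boundingRect(c),cv2.boxPoints(cv2.minAreaRect(c)).round().tolist())
C=np.array([511.4,157.7]); ya=np.radians(11.9); ex=np.array([np.cos(ya),np.sin(ya)]); ey=np.array([-ex[1],ex[0]])
for n in ('top0','scene0'):
  t=pickle.load(open(n+'.pkl','rb'))
  for th in (1.47,1.57,1.67):
    r=90-204*np.cos(th)+8*np.sin(th)
    print(n,th,[proj(t,[*(C+r*ex+yy*ey),62+204*np.sin(th)+8*np.cos(th)]).round(1).tolist() for yy in (80,-80)])
  for th in (1.47,1.57,1.65):
    yy=127-132*np.cos(th)+17*np.sin(th); print(n,'lev',th,proj(t,[*(C-20*ex+yy*ey),78+132*np.sin(th)+17*np.cos(th)]).round(1))
E
```

```text
front rim [447.10246695  37.86908123  62.        ] [403.25110817 241.72317683  62.        ] 208.5172270124874 yaw 12.139985847394556 centre [513.16409138 158.72320928]
hub end [array([425.1478894 , 120.20332476]), array([413.35483145, 175.04113232])] 56.091544402040405 ydir 102.13680553817572
top0 109.5 (188, 215, 14, 11) [[188.0, 215.0], [201.0, 215.0], [201.0, 225.0], [188.0, 225.0]]
top0 318.5 (193, 151, 68, 17) [[193.0, 163.0], [259.0, 150.0], [260.0, 156.0], [194.0, 168.0]]
scene0 109.5 (337, 264, 9, 18) [[337.0, 281.0], [337.0, 264.0], [345.0, 264.0], [345.0, 281.0]]
scene0 132.0 (281, 212, 16, 48) [[280.0, 213.0], [284.0, 211.0], [298.0, 258.0], [294.0, 260.0]]
top0 1.47 [[193.8, 175.1], [260.7, 162.4]]
top0 1.57 [[192.5, 166.6], [259.2, 153.9]]
top0 1.67 [[191.4, 158.2], [257.9, 145.5]]
top0 lev 1.47 [187.  220.3]
top0 lev 1.57 [182.  221.3]
top0 lev 1.65 [178.1 222. ]
scene0 1.47 [[304.2, 253.6], [290.0, 209.7]]
scene0 1.57 [[297.1, 255.4], [283.4, 211.1]]
scene0 1.67 [[290.0, 257.5], [276.8, 213.0]]
scene0 lev 1.47 [342.3 270.1]
scene0 lev 1.57 [343.8 274.2]
scene0 lev 1.65 [345.  277.7]
```

The two estimates agree: box centre about (512.5,158.3), yaw 12°, lid angle about 1.6. I'll move over the lane and lower the hub, with contact expected at TCP z≈13.

servo_tool --increments '[[[0.02,-0.001,-0.02,0,0,0],[0.0155,-0.0005,-0.03,0,0,0],[0,0,-0.035,0,0,0],[0,0,-0.035,0,0,0],[0,0,-0.03,0,0,0],[0,0,-0.02,0,0,0],[0,0,-0.015,0,0,0],[0,0,-0.015,0,0,0],[0,0,-0.01,0,0,0],[0,0,0,0,0,0]]]'

```text
t: 9.45
eef_pos: [514.0, 156.4, 38.7]
tcp_rot: [-180.0, -0.1, -168.1]
contact_force: [-0.8, 0.5, -3.2]
width: 58.8
grasp_force: 67.4
```

servo_tool --increments '[[[0,0,-0.005,0,0,0],[0,0,-0.005,0,0,0],[0,0,-0.005,0,0,0],[0,0,-0.003,0,0,0],[0,0,0,0,0,0]]]'

```text
t: 10.07
eef_pos: [514.2, 156.3, 21.0]
tcp_rot: [-180.0, -0.0, -168.1]
contact_force: [0.6, 0.3, -2.7]
width: 58.8
grasp_force: 67.4
```

servo_tool --increments '[[[-0.001,0.002,-0.001,0,0,0],[0,0,-0.002,0,0,0],[0,0,-0.001,0,0,0],[0,0,-0.001,0,0,0],[0,0,-0.001,0,0,0],[0,0,0,0,0,0]]]'

```text
t: 10.82
eef_pos: [513.3, 158.3, 15.2]
tcp_rot: [-180.0, -0.0, -168.1]
contact_force: [-0.2, -0.3, -2.3]
width: 58.5
grasp_force: 67.4
```

servo_tool --increments '[[[0,0,-0.001,0,0,0],[0,0,-0.001,0,0,0],[0,0,0,0,0,0]]]'

```text
t: 11.2
eef_pos: [513.5, 158.4, 13.3]
tcp_rot: [180.0, 0.0, -168.1]
contact_force: [0.2, -0.9, -3.8]
width: 58.3
grasp_force: 67.6
```

servo_tool --increments '[[[0,0,-0.001,0,0,0],[0,0,0,0,0,0]]]'

```text
t: 11.45
eef_pos: [513.5, 158.4, 13.3]
tcp_rot: [-180.0, -0.0, -168.1]
contact_force: [-2.7, -1.2, 5.5]
width: 58.7
grasp_force: 68.4
```

The hub is on the floor at the predicted height. I'll release slowly and rise.

servo_tool --increments '[[[0,0,0,0,0,0],[0,0,0,0,0,0],[0,0,0,0,0,0],[0,0,0,0,0,0]]]' --jaw 0.95

```text
t: 11.95
eef_pos: [513.5, 158.4, 12.3]
tcp_rot: [180.0, 0.0, -168.1]
contact_force: [0.3, -0.5, 0.5]
width: 80.8
grasp_force: 0.0
```

servo_tool --increments '[[[0,0,0.005,0,0,0],[0,0,0.015,0,0,0],[0,0,0.03,0,0,0],[0,0,0.04,0,0,0],[0,0,0.04,0,0,0],[-0.02,0,0.04,0,0,0],[-0.04,0,0.04,0,0,0],[-0.04,0,0.04,0,0,0],[-0.02,0,0.01,0,0,0],[0,0,0,0,0,0]]]'

```text
t: 13.2
eef_pos: [393.3, 158.6, 275.0]
tcp_rot: [180.0, 0.3, -168.1]
contact_force: [0.1, -0.3, -0.5]
width: 81.4
grasp_force: 0.0
```

```bash
python3 - <<'E'
from h import *
import pickle
st=status.sense(); s=snapshot('wrist'); save(s,'w3'); pickle.dump((s,st),open('w3.pkl','wb'))
print(st['t'],st['eef_pos'],st['tcp_rot'],st['q'])
E
```

```text
13.2 [393.31966996 158.64466928 275.02117179] [ 179.98568037    0.32228341 -168.08415106] [ 1.47068867e+01 -2.47949670e+01  1.18636283e+02 -1.39407162e-03
  8.58360859e+01 -8.72089052e+01]
```

View pics/w3.png

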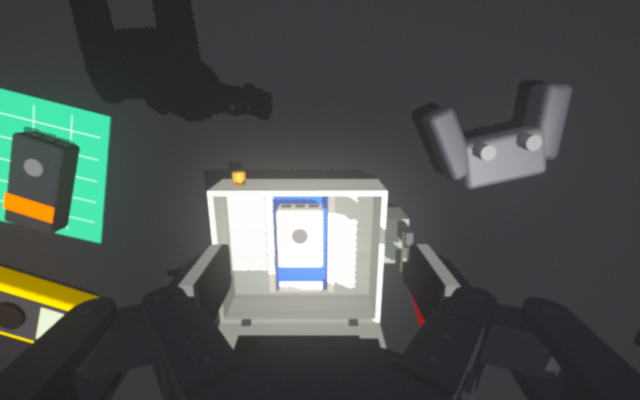

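The hub sits in the lane at px (300,245), banded side up and square to the rails. Now I'll go over and behind the lid with the jaw shut, and compute the lid-following arc.

servo_tool --increments '[[[0,0,0.03,0,0,0],[0,0,0.04,0,0,0],[0.03,0.003,0,0,0,0],[0.044,0.005,0,0,0,0],[0.044,0.005,0,0,0,0],[0.044,0.005,0,0,0,0],[0.044,0.005,0,0,0,0],[0.042,0.004,0,0,0,0],[0,0,0,0,0,0],[0,0,0,0,0,0]]]' --jaw 0

```text
t: 14.5
eef_pos: [641.3, 185.1, 340.7]
tcp_rot: [180.0, -0.2, -168.1]
contact_force: [-0.3, 1.4, -0.4]
width: -0.2
grasp_force: 0.0
```

```bash
python3 - <<'E'
from h import *
st=status.sense(); print(st['eef_pos'],st['width'],st['tcp_rot'])
s=snapshot('scene'); cv2.imwrite('pics/s4.png',cv2.resize(s['pixels'][130:330,200:500],None,fx=2.6,fy=2.6)[:,:,::-1])
C=np.array([512.5,158.3]); ya=np.radians(12); ex=np.array([np.cos(ya),np.sin(ya)])
th=np.r_[1.7,np.arange(1.62,0.09,-0.08),0.05,0.02,0]; r=180
P=np.array([[*(C+(90-r*np.cos(t)+8*np.sin(t)+11)*ex),62+r*np.sin(t)+8*np.cos(t)] for t in th])
print(P[0],P[-1]); print(np.c_[th[1:],np.diff(P.round(),axis=0)].round(2).tolist())
E
```

```text
[641.32692269 185.12562985 340.6887649 ] -0.23334287709830903 [ 1.79998244e+02 -1.59053892e-01 -1.68147454e+02]
[641.73807205 185.77040023 239.46890993] [435.22633954 141.87497643  70.        ]
[[1.62, -14.0, -3.0, 2.0], [1.54, -14.0, -3.0, 1.0], [1.46, -14.0, -3.0, 0.0], [1.38, -14.0, -3.0, -2.0], [1.3, -14.0, -3.0, -2.0], [1.22, -14.0, -3.0, -4.0], [1.14, -13.0, -3.0, -5.0], [1.06, -13.0, -3.0, -6.0], [0.98, -12.0, -2.0, -7.0], [0.9, -12.0, -3.0, -8.0], [0.82, -11.0, -2.0, -9.0], [0.74, -10.0, -2.0, -10.0], [0.66, -10.0, -2.0, -10.0], [0.58, -9.0, -2.0, -12.0], [0.5, -7.0, -2.0, -12.0], [0.42, -7.0, -1.0, -12.0], [0.34, -6.0, -1.0, -13.0], [0.26, -5.0, -1.0, -14.0], [0.18, -4.0, -1.0, -14.0], [0.1, -2.0, -1.0, -14.0], [0.05, -1.0, 0.0, -9.0], [0.02, -1.0, 0.0, -5.0], [0.0, 0.0, 0.0, -4.0]]
```

View pics/s4.png

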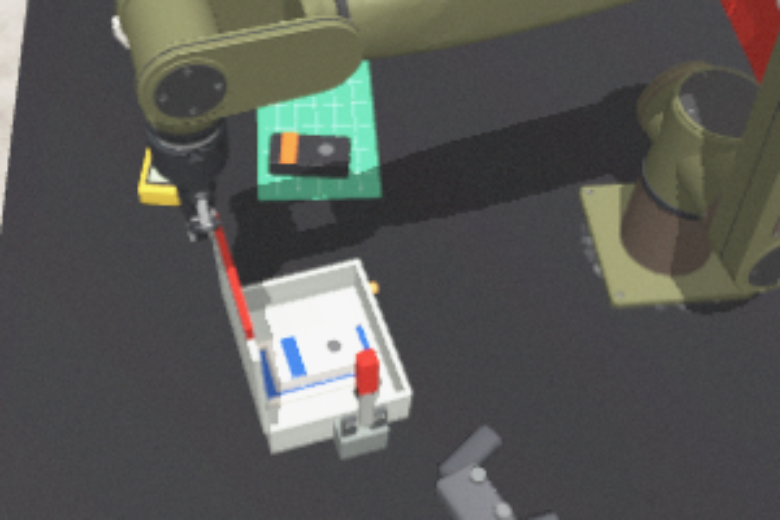

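The gripper is behind the lid (fingers at crop (200,215), lip at (230,275)), and the hub is in the box. I'll descend behind the lid and start pushing.

servo_tool --increments '[[[0,0,-0.02,0,0,0],[0,0,-0.03,0,0,0],[0,0,-0.03,0,0,0],[0,0,-0.02,0,0,0],[0,0,0,0,0,0]]]'

```text
t: 15.18
eef_pos: [639.8, 185.2, 239.7]
tcp_rot: [180.0, -0.2, -168.1]
contact_force: [-0.5, -0.0, -0.2]
width: -0.3
grasp_force: 0.0
```

servo_tool --increments '[[[-0.007,-0.0015,0.001,0,0,0],[-0.007,-0.0015,0.001,0,0,0],[-0.007,-0.0015,0,0,0,0],[-0.007,-0.0015,0,0,0,0],[-0.007,-0.0015,0,0,0,0],[-0.007,-0.0015,0,0,0,0],[-0.007,-0.0015,-0.001,0,0,0],[-0.007,-0.0015,-0.001,0,0,0]]]'

```text
t: 16.18
eef_pos: [584.9, 173.3, 242.2]
tcp_rot: [-180.0, -0.0, -168.1]
contact_force: [2.0, 0.3, 2.7]
width: 0.2
grasp_force: 1.2
```

servo_tool --increments '[[[-0.007,-0.0015,-0.003,0,0,0],[-0.007,-0.0015,-0.003,0,0,0],[-0.007,-0.0015,-0.003,0,0,0],[-0.007,-0.0015,-0.003,0,0,0],[-0.007,-0.0015,-0.003,0,0,0],[-0.007,-0.0015,-0.003,0,0,0],[-0.0065,-0.0015,-0.003,0,0,0],[-0.0065,-0.0015,-0.003,0,0,0],[-0.006,-0.001,-0.0035,0,0,0],[-0.006,-0.001,-0.0035,0,0,0],[-0.006,-0.0015,-0.004,0,0,0],[-0.006,-0.0015,-0.004,0,0,0]]]'

```text
t: 17.68
eef_pos: [506.0, 156.4, 202.8]
tcp_rot: [180.0, -0.0, -168.1]
contact_force: [1.8, 1.2, 0.9]
width: 0.2
grasp_force: 0.9
```

servo_tool --increments '[[[-0.0055,-0.001,-0.0045,0,0,0],[-0.0055,-0.001,-0.0045,0,0,0],[-0.005,-0.001,-0.005,0,0,0],[-0.005,-0.001,-0.005,0,0,0],[-0.005,-0.001,-0.005,0,0,0],[-0.005,-0.001,-0.005,0,0,0],[-0.0045,-0.001,-0.006,0,0,0],[-0.0045,-0.001,-0.006,0,0,0]]]'

```text
t: 18.68
eef_pos: [466.1, 148.5, 161.9]
tcp_rot: [180.0, 0.0, -168.1]
contact_force: [1.3, 1.0, 0.5]
width: 0.1
grasp_force: 0.7
```

servo_tool --increments '[[[-0.0035,-0.001,-0.006,0,0,0],[-0.0035,-0.001,-0.006,0,0,0],[-0.0035,-0.0005,-0.006,0,0,0],[-0.0035,-0.0005,-0.006,0,0,0],[-0.003,-0.0005,-0.0065,0,0,0],[-0.003,-0.0005,-0.0065,0,0,0],[-0.0025,-0.0005,-0.0065,0,0,0],[-0.0025,-0.0005,-0.0065,0,0,0],[-0.002,-0.0005,-0.006,0,0,0],[-0.002,-0.0005,-0.006,0,0,0]]]'

```text
t: 19.92
eef_pos: [437.3, 142.4, 100.0]
tcp_rot: [180.0, 0.0, -168.1]
contact_force: [2.0, 0.9, 1.7]
width: -0.2
grasp_force: 0.6
```

servo_tool --increments '[[[-0.001,0,-0.005,0,0,0],[-0.001,0,-0.005,0,0,0],[0,0,-0.004,0,0,0],[0,0,-0.004,0,0,0],[0,0,-0.003,0,0,0],[0,0,-0.003,0,0,0],[0,0,0,0,0,0]]]'

```text
t: 20.8
eef_pos: [435.4, 142.4, 76.0]
tcp_rot: [180.0, -0.0, -168.1]
contact_force: [0.1, -0.6, -0.3]
width: 0.2
grasp_force: 0.0
```

servo_tool --increments '[[[0,0,-0.002,0,0,0],[0,0,-0.002,0,0,0],[0,0,-0.002,0,0,0],[0,0,0,0,0,0]]]'

```text
t: 21.3
eef_pos: [435.4, 142.4, 70.1]
tcp_rot: [-180.0, 0.0, -168.1]
contact_force: [-0.0, 0.0, -0.3]
width: 0.1
grasp_force: 0.0
```

servo_tool --increments '[[[0,0,-0.001,0,0,0],[0,0,-0.001,0,0,0],[0,0,0,0,0,0]]]'

```text
t: 21.68
eef_pos: [435.6, 142.4, 69.9]
tcp_rot: [-180.0, -0.0, -168.1]
contact_force: [-6.4, -1.3, 11.3]
width: -0.4
grasp_force: 5.6
```

The lid is shut: contact at z=70 equals the lid top, with 11 N of pressing force. Next I'll rise, turn the tool -90°, and go to the outer side of the lever.

servo_tool --increments '[[[0,0,0.01,0,0,0],[0,0,0.03,0,0,0],[0,0,0.04,0,0,0],[0,0,0.04,0,0,0],[0,0,0.04,0,0,0],[0,0,0.04,0,0,0],[0,0,0.02,0,0,0],[0,0,0,0,0,0]]]'

```text
t: 22.68
eef_pos: [436.0, 142.5, 289.6]
tcp_rot: [-180.0, 0.2, -168.1]
contact_force: [-0.7, 1.1, 0.0]
width: 0.0
grasp_force: 0.0
```

servo_tool --increments '[[[0.002,0.018,0,0,0,-0.157],[0.002,0.018,0,0,0,-0.157],[0.002,0.018,0,0,0,-0.157],[0.002,0.018,0,0,0,-0.157],[0.002,0.018,0,0,0,-0.157],[0.002,0.018,0,0,0,-0.157],[0.002,0.018,0,0,0,-0.157],[0.002,0.018,0,0,0,-0.157],[0.002,0.02,0,0,0,-0.157],[0.002,0.022,0,0,0,-0.157],[0,0,0,0,0,0]]]'

```text
t: 24.05
eef_pos: [454.5, 328.7, 285.2]
tcp_rot: [-179.7, 0.1, 102.1]
contact_force: [-0.6, -0.1, -0.1]
width: 0.1
grasp_force: 0.0
```

```bash
python3 - <<'E'
from h import *
import pickle
st=status.sense(); print(st['t'],st['eef_pos'],st['tcp_rot'])
s=snapshot('top'); pickle.dump(s,open('top5.pkl','wb'))
cv2.imwrite('pics/t5.png',cv2.resize(s['pixels'][140:300,130:330],None,fx=3.5,fy=3.5)[:,:,::-1])
C=np.array([512.5,158.3]); ya=np.radians(12); ex=np.array([np.cos(ya),np.sin(ya)]); ey=np.array([-ex[1],ex[0]])
th=np.r_[1.65,np.arange(1.56,0.05,-0.1),0]; r=115
P=np.array([[*(C-20*ex+(127-r*np.cos(t)+17*np.sin(t)+11)*ey),78+r*np.sin(t)+17*np.cos(t)] for t in th])
print(P[0],P[-1]); print(np.c_[th[1:],np.diff(P.round(),axis=0)].round(2).tolist())
for t in (0,.05,.1): print(t,[(proj(s,[*(C+(90-204*np.cos(t)+8*np.sin(t))*ex+yy*ey),62+204*np.sin(t)+8*np.cos(t)])-[130,140])*3.5 for yy in (80,-80)])
E
```

```text
24.05 [454.46156857 328.67341999 285.24176563] [-1.79740425e+02  8.92136323e-02  1.02093983e+02]
[458.83004832 314.60258376 191.29442316] [488.1550791 176.639161   95.       ]
[[1.56, 2.0, -10.0, 2.0], [1.46, 2.0, -12.0, 1.0], [1.36, 3.0, -11.0, 0.0], [1.26, 2.0, -11.0, -1.0], [1.16, 3.0, -12.0, -3.0], [1.06, 2.0, -10.0, -3.0], [0.96, 2.0, -11.0, -5.0], [0.86, 2.0, -10.0, -6.0], [0.76, 2.0, -9.0, -6.0], [0.66, 2.0, -9.0, -8.0], [0.56, 2.0, -7.0, -9.0], [0.46, 1.0, -7.0, -9.0], [0.36, 1.0, -6.0, -10.0], [0.26, 1.0, -5.0, -10.0], [0.16, 1.0, -4.0, -11.0], [0.06, 1.0, -3.0, -11.0], [0.0, 0.0, -1.0, -7.0]]
0 [array([337.16549163, 388.15510919]), array([535.60264878, 352.06227957])]
0.05 [array([334.06850642, 388.05686682]), array([534.19844525, 351.65670837])]
0.1 [array([330.8191719 , 387.30803764]), array([532.65849767, 350.59354904])]
```

View pics/t5.png

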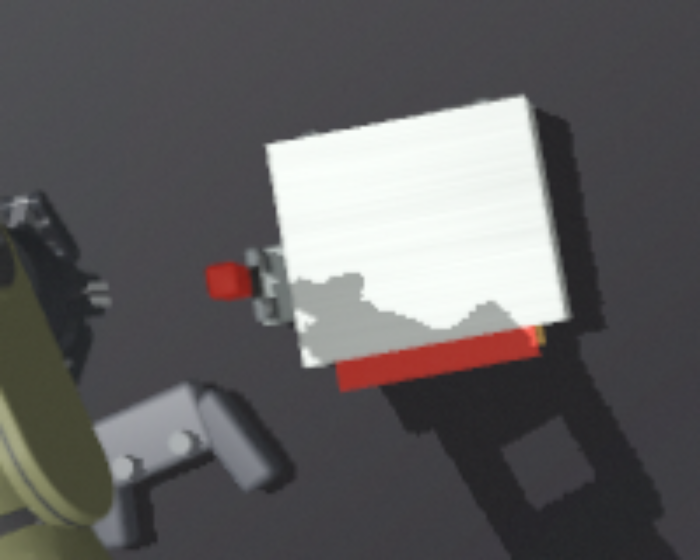

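The lid is shut: the lip edge is at (340,390)–(540,354), matching the predicted shut position. The lever grip is at (230,280) and the fingers are outside it at (95,295). I'll descend and push the lever over slowly.

servo_tool --increments '[[[0,0,-0.03,0,0,0],[0,0,-0.03,0,0,0],[0,0,-0.03,0,0,0],[0.001,-0.004,-0.002,0,0,0],[0.002,-0.009,0,0,0,0],[0.001,-0.006,0.001,0,0,0],[0.001,-0.006,0.001,0,0,0],[0.001,-0.006,0,0,0,0],[0.001,-0.006,0,0,0,0],[0.0015,-0.006,0,0,0,0],[0.0015,-0.006,0,0,0,0]]]'

```text
t: 25.48
eef_pos: [465.1, 279.4, 198.3]
tcp_rot: [-180.0, -0.0, 101.9]
contact_force: [-2.0, 1.8, 0.2]
width: -0.2
grasp_force: 1.2
```

servo_tool --increments '[[[0.001,-0.0055,-0.0005,0,0,0],[0.001,-0.0055,-0.0005,0,0,0],[0.0015,-0.006,-0.0015,0,0,0],[0.0015,-0.006,-0.0015,0,0,0],[0.001,-0.005,-0.0015,0,0,0],[0.001,-0.005,-0.0015,0,0,0],[0.001,-0.0055,-0.0025,0,0,0],[0.001,-0.0055,-0.0025,0,0,0],[0.001,-0.005,-0.003,0,0,0],[0.001,-0.005,-0.003,0,0,0]]]'

```text
t: 26.72
eef_pos: [476.9, 225.0, 180.5]
tcp_rot: [179.9, 0.0, 101.9]
contact_force: [-0.8, 1.9, 2.0]
width: 0.1
grasp_force: 1.1
```

servo_tool --increments '[[[0.001,-0.0045,-0.0035,0,0,0],[0.001,-0.0045,-0.0035,0,0,0],[0.001,-0.0045,-0.004,0,0,0],[0.001,-0.0045,-0.004,0,0,0],[0.001,-0.0035,-0.0045,0,0,0],[0.001,-0.0035,-0.0045,0,0,0],[0.0005,-0.0035,-0.0045,0,0,0],[0.0005,-0.0035,-0.0045,0,0,0],[0.0005,-0.003,-0.005,0,0,0],[0.0005,-0.003,-0.005,0,0,0],[0.0005,-0.0025,-0.005,0,0,0],[0.0005,-0.0025,-0.005,0,0,0]]]'

```text
t: 28.22
eef_pos: [485.5, 182.2, 126.9]
tcp_rot: [180.0, -0.0, 101.9]
contact_force: [1.2, 0.0, 2.7]
width: -0.3
grasp_force: 1.0
```

servo_tool --increments '[[[0.0005,-0.002,-0.0055,0,0,0],[0.0005,-0.002,-0.0055,0,0,0],[0.0005,-0.001,-0.0055,0,0,0],[0.0005,-0.001,-0.0055,0,0,0],[0,0,-0.003,0,0,0],[0,0,-0.003,0,0,0],[0,0,-0.002,0,0,0],[0,0,0,0,0,0]]]'

```text
t: 29.22
eef_pos: [487.2, 176.6, 97.0]
tcp_rot: [-180.0, -0.0, 101.9]
contact_force: [0.0, -0.5, 0.1]
width: -0.1
grasp_force: 0.0
```

servo_tool --increments '[[[0,0,-0.001,0,0,0],[0,0,-0.001,0,0,0],[0,0,-0.001,0,0,0],[0,0,0,0,0,0]]]'

```text
t: 29.72
eef_pos: [487.3, 176.4, 95.0]
tcp_rot: [-180.0, 0.0, 101.9]
contact_force: [-3.6, -1.2, 6.4]
width: 0.1
grasp_force: 2.9
```

servo_tool --increments '[[[0,0,-0.001,0,0,0],[0,0,0,0,0,0]]]'

```text
t: 29.98
eef_pos: [487.4, 176.4, 94.9]
tcp_rot: [-180.0, 0.0, 101.9]
contact_force: [-6.0, -1.6, 11.2]
width: 0.2
grasp_force: 5.3
```

The lever is at its stop: z=95 as predicted, with force rising and no movement. I'll retreat upward and take a final look.

servo_tool --increments '[[[0,0,0.005,0,0,0],[0,0,0.03,0,0,0],[0,0,0.04,0,0,0],[0,0,0.04,0,0,0],[-0.03,0,0.04,0,0,0],[-0.05,-0.03,0.03,0,0,0],[-0.03,-0.05,0,0,0,0],[0,-0.05,0,0,0,0],[0,-0.05,0,0,0,0],[0,-0.05,0,0,0,0],[0,-0.05,0,0,0,0],[0,0,0,0,0,0]]]'

```text
t: 31.48
eef_pos: [379.4, -104.6, 276.6]
tcp_rot: [-180.0, -0.0, 101.6]
contact_force: [-0.5, 0.3, 0.4]
width: -0.0
grasp_force: 0.0
```

```bash
python3 - <<'E'
from h import *
s=snapshot('top'); cv2.imwrite('pics/t6.png',cv2.resize(s['pixels'][100:300,130:480],None,fx=2.2,fy=2.2)[:,:,::-1])
E
```

```text
(no output)
```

View pics/t6.png

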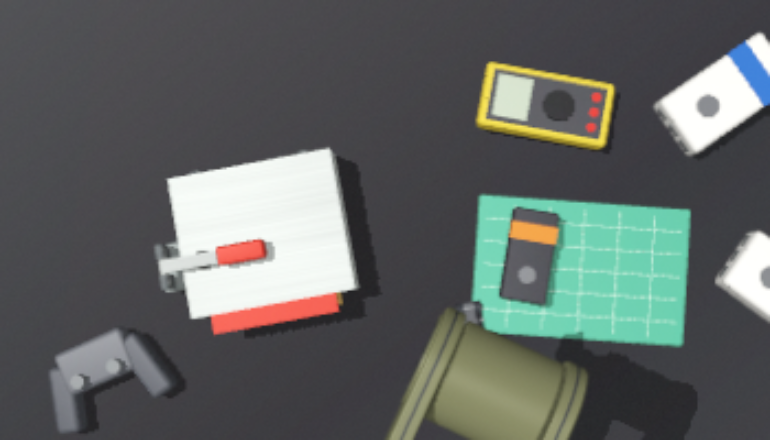

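The lid is shut with the lever lying flat across it (grip at (240,250)). The spare, meter and controller look unmoved, and the robot is clear.

```bash
python3 -c "
from station import ticket
print(ticket.close_job())"
```

```text
the job is handed in; nothing more can be done
None
```

The white hub is in the lane with its banded side up, the lid is shut with the lever fully down across it, and the job was handed in at about 31.5 s with nothing else moved; the judged result was not shown.

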